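# Run a stylus round the cover gap to release its catches, then take the cover off

## Robot

A 6-joint arm with a two-finger parallel gripper is mounted at the origin on the work surface. World frame = base frame: x ahead of the robot, y to its left, z up, the work surface at z = 0. Lengths are in mm, angles in rad, forces in N, time in s.
With the tool pointing down it reaches from about 400 to 925 mm from the base axis. Payload 12.5 kg.
Tool frame: the origin (TCP) lies between the finger pads; the fingertips stand 14 mm ahead of it and the grasp point (between the pads) lies 5 mm behind it; x points along the fingers, y is the direction in which the jaws open and shut, and the axes are right-handed (so a half turn about x gives the same grasp; the last joint's range is limited). The gripper opens to 95 mm and grips with 3 to 60 N. Pads are 20 mm wide; open, the fingers measure 119 mm over their backs; the gripper's body (75 mm by 180 mm) begins 59 mm behind the grasp point.
Start: joints at [1.175, 0.491, 1.559, -0, 1.092, -0.106], TCP at [178.583, 598.96, 228.661] pointing down, gripper open.
Joint ranges: [-3.1, 3.1], [-0.84, 2.19], [0.05, 2.79], [-1.13, 4.28], [0.06, 2.93], [-2.69, 2.69]. Speed limits (rad/s): [2.22, 2.22, 2.79, 3.14, 3.14, 3.14].

## Interface

Orientations are given as [roll, pitch, yaw] about the fixed x, y, z axes, in that order (R = Rz(yaw) Ry(pitch) Rx(roll)).
In Python, from cell import env, cams gives the robot as it stands.
- The arm moves only by the tool carry_out, never from a script. Its arguments are lists of equal length, an entry for each row: "grip": the closure, from -1 (fully open) to 1 (shut); "linear": the shift along the tool's x, y, z scaled (see below), a list of three; "turn": the turn about the tool's x scaled (see below). In form: {"grip": [grip, ...], "linear": [[tx, ty, tz], ...], "turn": [turn, ...]}. A call has 1 to 5 rows; each row shifts and turns the commanded pose from where the row before left it, along the tool's axes as they then stand; what a row does not reach is not made up. The controller multiplies each number of a shift by 0.5 m and each number of a turn by 180 degrees. A row lasts 1/10 s, in which the tool goes at most 50 mm and 8.59 degrees, less where a joint would pass 70% of its speed; a pose out of reach is approached as far as the arm can. A call with a number of a shift or a turn outside -1 to 1 is refused whole. A call with a gripper value outside its range is refused whole. The fingers move at their own pace and stop on an object; the grip force is fixed at half the most. Time passes only in rows, so rows that do not move let the fingers close. It gives the time, the measured TCP pose, the force and the opening at its end, in the units of the state.
- env.state(): the state, without advancing time (a new reading comes with each control period).
- cams.read_camera(name): name is "side" or "top"; returns the picture (384x512x3 uint8, blue, green, red); there is no depth.
- cams.camera_info(name): a dict with "fx", "fy", "cx", "cy" (pixels), "view" (4x4, takes a point from world to camera coordinates). Camera axes: x right, y down, z forward; pixel columns grow to the right and rows downward; lengths in mm; the calibration is good to about 2 mm. A picture is of the moment at which its call begins. camera_info takes no time and is no camera call.
- env.job_done(): hands the job in, once; it reports no verdict.
The state is a dict: "t": time; "joints": joint angles; "qvel": joint speeds; "tau": joint torques, N m; "eef_pos": TCP position; "tcp_rot": TCP orientation; "ft_force": force on the tool from outside, world axes, zero at the start; "moment": the same for the moment, N m; "opening": opening from 0.0 (shut) to 1.0 (fully open).
Only numpy, scipy, OpenCV 4.12 (cv2) and the standard library are available. Lean on these libraries where they do the work, as an engineer would, in place of code of your own. Each camera call takes 0.05 s, during which the arm holds its last target. There are 200 camera calls.

## Task

Take the stylus from its stand, put its tip down in the gap round the instrument case's cover at the starting end, and run it slowly (a few centimetres a second, never over 10) along the near long side and round the corner to the finishing end, keeping the tip down in the gap so that it swings all four catches off the cover; do not push the catches with the fingers. Then stand the stylus fully back in its stand, lift the cover off by its handle and lay it gently, flat, in the middle of the rubber pad. Leave the multimeter, the tin and the screwdriver alone.

Things in the scene. Friction and masses are not known exactly. Their poses are not given: they have to be found in the camera images.
- case: Grey case 148 x 198 x 53 mm, fixed; origin centre of underside, x away from the robot, y along its long side, yaw within 0.35 rad. A gap 10 mm wide, 8 mm deep (floor at 45 mm) runs all round between rim (14 mm wide, top 53 mm) and cover (top 53 mm), its middle at x = +-55, y = +-80 mm. Four catches on the rim reach over the cover: two on the near long side, two on the short side at -y.
- gap_start (a point): Starting end of the run: middle of the gap, on its floor, at case (-55, 75, 45) mm: the +y end of the near long side, 35 mm before the first catch.
- gap_corner (a point): The corner of the run: middle of the gap, on its floor, at case (-55, -80, 45) mm. From the start the run goes straight here (case -y), then turns to the finishing end (case +x).
- gap_end (a point): Finishing end of the run: middle of the gap, on its floor, at case (55, -80, 45) mm, 40 mm past the last catch.
- catch0 (a joint): First catch, pivot at case (-67, 40) mm. Flat steel swivel tab on the rim, 26 x 7 x 4 mm, 54.5 to 58.5 mm above the table; free end 23 mm from the vertical pivot, 6 mm over the cover. 0 rad = across the gap (starts 0 to 0.2), up to 1.57 as it swings in the direction of travel; stays where left (0.015 N m friction). Clear of the cover beyond 1.0 rad; a tip passing along the gap turns it to about 1.3, done 30 mm past the pivot.
- catch1 (a joint): Second catch, pivot at case (-67, -20) mm. Flat steel swivel tab on the rim, 26 x 7 x 4 mm, 54.5 to 58.5 mm above the table; free end 23 mm from the vertical pivot, 6 mm over the cover. 0 rad = across the gap (starts 0 to 0.2), up to 1.57 as it swings in the direction of travel; stays where left (0.015 N m friction). Clear of the cover beyond 1.0 rad; a tip passing along the gap turns it to about 1.3, done 30 mm past the pivot.
- catch2 (a joint): Third catch, pivot at case (-25, -92) mm. Flat steel swivel tab on the rim, 26 x 7 x 4 mm, 54.5 to 58.5 mm above the table; free end 23 mm from the vertical pivot, 6 mm over the cover. 0 rad = across the gap (starts 0 to 0.2), up to 1.57 as it swings in the direction of travel; stays where left (0.015 N m friction). Clear of the cover beyond 1.0 rad; a tip passing along the gap turns it to about 1.3, done 30 mm past the pivot.
- catch3 (a joint): Fourth catch, pivot at case (15, -92) mm. Flat steel swivel tab on the rim, 26 x 7 x 4 mm, 54.5 to 58.5 mm above the table; free end 23 mm from the vertical pivot, 6 mm over the cover. 0 rad = across the gap (starts 0 to 0.2), up to 1.57 as it swings in the direction of travel; stays where left (0.015 N m friction). Clear of the cover beyond 1.0 rad; a tip passing along the gap turns it to about 1.3, done 30 mm past the pivot.
- catch0_gap (a point): Middle of the gap, on its floor, level with the pivot of the first catch.
- catch1_gap (a point): Middle of the gap, on its floor, level with the pivot of the second catch.
- catch2_gap (a point): Middle of the gap, on its floor, level with the pivot of the third catch.
- catch3_gap (a point): Middle of the gap, on its floor, level with the pivot of the fourth catch.
- stylus_mid (a point): Centre of the stylus handle, where to hold it; z up, x and y square to its flats. Stylus 60 g: black handle 16 x 16 x 60 mm, below it a collar 24 mm across, 5 mm thick, a steel shank 8 mm across, 20 mm long, and a pin 5 mm across, 30 mm long. Its tip is 85 mm below this point. Starts upright in the stand, collar resting on the stand's top, this point 95 mm above the table.
- stylus_tip (a point): End of the stylus pin (5 mm across), on the stylus axis, 85 mm below the handle's centre.
- stand_hole0 (a point): Centre of the hole's mouth on top of the fixed wooden stylus stand (block 80 x 80 x 60 mm), 60 mm above the table; hole 13 mm across, 55 mm deep. With the stylus home its handle's centre is 35 mm above this point. The stand may be on either side of the case.
- cover_handle (a point): Grip point on the cover's black bar handle, 14 (x) x 50 (y) x 38 mm tall, mid-cover; 26 mm above the cover's top face, 12 mm below the handle's top, 79 mm above the table at first. Axes as the case's. Cover: aluminium 100 x 150 x 8 mm, under it a block 73 x 123 x 10 mm in the case's opening (1.5 mm play), 0.2 to 0.4 kg; lift straight up 20 mm or more to clear the rim.
- pad: Black rubber pad on the table, 200 x 200 x 4 mm, fixed; origin in the centre of its underside. It lies on the other side of the case from the stand. With the cover laid on it, the cover's grip point is 48 mm above the pad's underside.
- meter: Bystander: green hand-held multimeter lying on the table, 140 x 75 x 41 mm; origin in the centre of its underside.
- tin_mid (a point): Bystander: small metal tin, 54 mm across, 60 mm tall; this point is its centre.
- driver: Bystander: screwdriver lying on the table beyond the work, about 200 mm long; origin on its underside.
- stylus: The stylus as a whole; its origin is the end of its tip, z up along the handle.
- cover: The cover as a whole; its origin is the centre of the lowest underside, 44 mm below the grip point.
Not all that is in view belongs to the job. Of the things that look like the stylus, the largest one is meant.

How it is judged (in metres and radians):
On the way, in this order (a step that is already met when the one before it is completed fails the run):
1. The stylus tip is down in the gap at its starting end (z of stylus_tip in the frame of case below 0.051 m and horizontal distance between stylus_tip and gap_start below 0.018 m), for 0.1 s.
2. The first catch is swung off the cover (more than 1.0 rad) by the stylus tip running in the gap (z of stylus_tip in the frame of case below 0.051 m and value of joint catch0 above 1 rad and horizontal distance between stylus_tip and catch0_gap below 0.05 m), for 0.05 s.
3. The second catch is swung off the cover (more than 1.0 rad) by the stylus tip running in the gap (z of stylus_tip in the frame of case below 0.051 m and value of joint catch1 above 1 rad and horizontal distance between stylus_tip and catch1_gap below 0.05 m), for 0.05 s.
4. The third catch is swung off the cover (more than 1.0 rad) by the stylus tip running in the gap (z of stylus_tip in the frame of case below 0.051 m and value of joint catch2 above 1 rad and horizontal distance between stylus_tip and catch2_gap below 0.05 m), for 0.05 s.
5. The fourth catch is swung off the cover (more than 1.0 rad) by the stylus tip running in the gap (z of stylus_tip in the frame of case below 0.051 m and value of joint catch3 above 1 rad and horizontal distance between stylus_tip and catch3_gap below 0.05 m), for 0.05 s.
6. The tip has reached the finishing end of the gap (within 18 mm), still down in the gap (z of stylus_tip in the frame of case below 0.051 m and horizontal distance between stylus_tip and gap_end below 0.018 m), for 0.05 s.
7. The stylus stands in its stand again, let go, the cover still on the case (horizontal distance between stylus_mid and stand_hole0 below 0.01 m and z of stylus_mid in the frame of stand_hole0 between 0.03 and 0.04 m and angle between stylus_mid's own z axis and vertical below 0.12 rad and linear speed of stylus below 0.02 m/s and contact force between the fingers and stylus below 0.2 N and distance of cover_handle from where it was at the start of the episode below 0.02 m), for 0.2 s.
8. The cover lies flat on the rubber pad (horizontal distance between cover_handle and pad below 0.045 m and z of cover_handle in the frame of pad below 0.053 m and angle between cover_handle's own z axis and vertical below 0.08 rad and linear speed of cover below 0.02 m/s), for 0.2 s.
At the end, for the whole second after the job is handed in: All four catches swung over 1.0 rad; stylus in its stand (handle centre within 10 mm of the hole in plan, 30 to 40 mm above its mouth, tilt under 0.12 rad); cover flat on the pad (tilt under 0.08 rad, grip point under 53 mm above the pad's underside, within 45 mm of its centre); both still (all of step 8 and value of joint each of catch0, catch1, catch2, catch3 above 1 rad and horizontal distance between stylus_mid and stand_hole0 below 0.01 m and z of stylus_mid in the frame of stand_hole0 between 0.03 and 0.04 m and angle between stylus_mid's own z axis and vertical below 0.12 rad and linear speed of stylus below 0.02 m/s); the robot touches nothing.
It fails at once if The stylus tip leaves the gap (rises above the rim) part-way, after the first catch and before the last is released (value of joint catch0 above 0.9 rad and value of joint catch3 below 1 rad and z of stylus_tip in the frame of case above 0.054 m).
It fails at once if The stylus is run along the gap faster than 0.1 m/s (z of stylus_tip in the frame of case below 0.051 m and value of joint catch0 above 0.4 rad and value of joint catch3 below 1 rad and linear speed of stylus above 0.1 m/s).
It fails at once if A catch is pushed with the fingers instead of the stylus (more than 1 N) (contact force between the fingers and catch0 above 1 N or contact force between the fingers and catch1 above 1 N or contact force between the fingers and catch2 above 1 N or contact force between the fingers and catch3 above 1 N).
It fails at once if The cover is dropped or thrown down (faster than 0.3 m/s close above the table) (height (world z) of cover_handle below 0.068 m and linear speed of cover above 0.3 m/s).
It fails at once if The multimeter, the tin or the screwdriver is moved by more than 30 mm (distance of any of meter, tin_mid, driver from where it was at the start of the episode above 0.03 m).
It also fails if it takes over 72 s, if anything falls off the work surface, if the arm or the gripper's body presses on something with over 40 N, if the wrist force passes 120 N, or if a joint passes its speed limit or range.

## Working session

There is one attempt and no reset: what is moved stays moved. The work goes in short steps, Python scripts to look and compute and a tool call to move; the robot and the scene stay as the last step left them, time stands still between calls to the robot, and variables do not carry over. Pictures are saved under pics/ and viewed, about 8 in all and at most 12, crops included, and the job is handed in when it is done.

Besides the shell and the picture viewer there is one more tool, called after "Emit:" by a JSON object that holds its "name" and its "arguments". carry_out: Moves the arm, as the interface text tells. Shifts and turns lie within -1 to 1; 1 stands for 0.5 m of shift or 180 degrees of turn. Its arguments: {"type":"object","properties":{"grip":{"type":"array"},"linear":{"type":"array"},"turn":{"type":"array"}},"required":["grip","linear","turn"]}

```bash
ls; mkdir -p pics; python3 - <<'E'
from cell import env,cams
import cv2,numpy as np
print(env.state())
a=cams.read_camera("top");b=cams.read_camera("side")
cv2.imwrite("pics/top0.png",a);cv2.imwrite("pics/side0.png",b)
for n in("top","side"):print(cams.camera_info(n))
E
```

```text
pics
{'t': 0.0, 'joints': array([ 1.17542324e+00,  4.91573225e-01,  1.55947613e+00,  7.10542099e-06,
        1.09168253e+00, -1.05570916e-01]), 'qvel': array([ 0.0001085 ,  0.0005985 , -0.00048936,  0.00190791, -0.00143494,
        0.00020582]), 'tau': array([ 2.63574839e-03, -6.12655163e+01, -2.58179337e+01,  6.93340902e-02,
        4.82599635e-02, -9.61298156e-05]), 'eef_pos': array([178.46936486, 598.73061041, 228.04405995]), 'tcp_rot': array([-1.68189866,  1.56965708, -1.97170411]), 'ft_force': array([-0.33910864,  0.50900958,  0.32717198]), 'moment': array([ 0.00286604, -0.05311666, -0.03460778]), 'opening': 0.9995441452801066}
{'fx': 361.49422933029854, 'fy': 361.49422933029854, 'cx': 255.60063324851265, 'cy': 195.7232196217729, 'view': array([[ 2.29417205e-02, -9.99710710e-01, -7.22307896e-03,
        -4.33033146e+01],
       [-9.83603565e-01, -2.12781720e-02, -1.79084524e-01,
         5.97922653e+02],
       [ 1.78879022e-01,  1.12131533e-02, -9.83807177e-01,
         9.31758399e+02],
       [ 0.00000000e+00,  0.00000000e+00,  0.00000000e+00,
         1.00000000e+00]])}
{'fx': 365.8106984709174, 'fy': 365.8106984709174, 'cx': 255.90425346427597, 'cy': 187.15134017170382, 'view': array([[ 9.87321016e-01, -1.57638953e-01, -1.86325600e-02,
        -5.76665008e+02],
       [-9.75987433e-02, -5.10284442e-01, -8.54449690e-01,
         9.71692013e+01],
       [ 1.25186649e-01,  8.45434651e-01, -5.19199917e-01,
         8.89733517e+02],
       [ 0.00000000e+00,  0.00000000e+00,  0.00000000e+00,
         1.00000000e+00]])}
```

View pics/top0.png

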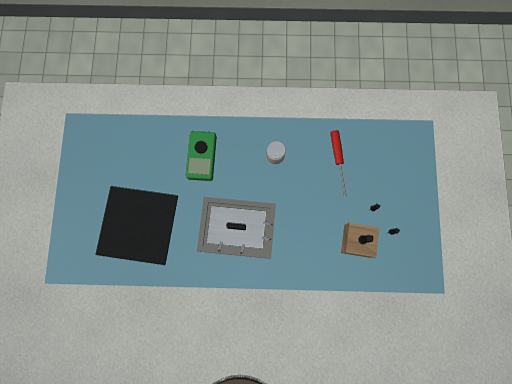

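View pics/side0.png

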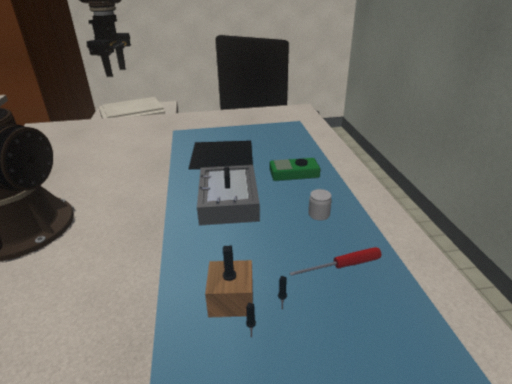

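The top view shows the pad at about (137,225), the case at (236,228) with catches on its near and right sides, and the stand at (360,240). The meter is at (201,156), the tin at (276,152) and the driver at (338,160).

Three things look like the stylus: (366,239) in the stand, and smaller ones at (375,207) and (394,231). The one in the stand is the largest. I'll check that in an enlarged crop.

```bash
python3 - <<'E'
import cv2,numpy as np
a=cv2.imread("pics/top0.png");b=cv2.imread("pics/side0.png")
def c(im,x,y,w,h,s):return cv2.resize(im[y:y+h,x:x+w],None,fx=s,fy=s,interpolation=cv2.INTER_CUBIC)
o=np.zeros((600,800,3),np.uint8)
o[:300,:400]=c(a,190,190,100,75,4); o[:300,400:800]=c(a,325,190,100,75,4)
o[300:,:400]=c(b,180,150,100,75,4); o[300:,400:800]=c(b,195,240,133,100,3)[:300,:400] if 0 else cv2.resize(b[240:345,195:335],(400,300),interpolation=cv2.INTER_CUBIC)
cv2.imwrite("pics/crop1.png",o)
E
```

```text
(no output)
```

View pics/crop1.png

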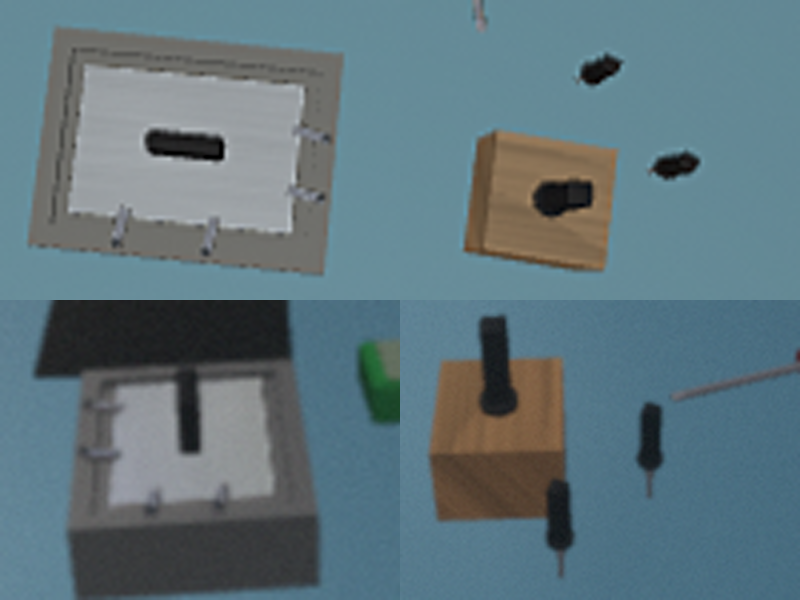

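The crop shows the stylus in the stand is clearly the largest. Its handle top is at about (370,238) and its collar at about (363,239.5) in the top view. The two small ones standing to its right are decoys. Next I'll measure everything.

```bash
cat > h.py <<'E'
import cv2,numpy as np
from cell import env,cams
from scipy.spatial.transform import Rotation as Ro
def ray(n,p,z):
    i=cams.camera_info(n);V=i["view"];R=V[:3,:3];C=-R.T@V[:3,3]
    d=R.T@np.array([(p[0]-i["cx"])/i["fx"],(p[1]-i["cy"])/i["fy"],1.])
    return C+d*(z-C[2])/d[2]
def proj(n,P):
    i=cams.camera_info(n);q=i["view"][:3,:3]@np.array(P,float)+i["view"][:3,3]
    return np.array([i["fx"]*q[0]/q[2]+i["cx"],i["fy"]*q[1]/q[2]+i["cy"]])
def quad(mask,S):   # subpixel 4 corners: lines fitted to sides of the minAreaRect
    c=max(cv2.findContours(mask,cv2.RETR_EXTERNAL,cv2.CHAIN_APPROX_NONE)[0],key=cv2.contourArea)
    h=cv2.convexHull(c); e=cv2.approxPolyDP(h,0.03*cv2.arcLength(h,True),True)[:,0].astype(float)
    pts=c[:,0].astype(float);L=[]
    for k in range(len(e)):
        a,b=e[k],e[(k+1)%len(e)];d=(b-a);n=np.linalg.norm(d);d/=n
        t=(pts-a)@d;s=np.abs((pts-a)@np.array([-d[1],d[0]]))
        q=pts[(t>.12*n)&(t<.88*n)&(s<3*S/2)]
        vx,vy,x,y=cv2.fitLine(q.astype(np.float32),cv2.DIST_HUBER,0,.01,.01).ravel();L.append(np.cross([x,y,1],[x+vx,y+vy,1]))
    o=[]
    for k in range(len(e)):
        p=np.cross(L[k-1],L[k]);o.append((p[:2]/p[2]+.5)/S-.5)
    return np.array(o)
def up(im,x,y,w,h,S):return cv2.resize(im[y:y+h,x:x+w],None,fx=S,fy=S,interpolation=cv2.INTER_CUBIC)
def tool():
    s=env.state();R=Ro.from_euler("xyz",s["tcp_rot"]).as_matrix();return s,R
E
python3 - <<'E'
from h import *
np.set_printoptions(precision=2,suppress=True)
a=cv2.imread("pics/top0.png");b=cv2.imread("pics/side0.png");S=8
s,R=tool();print("tool R",R)
def rep(n,im,box,fn,z,name):
    u=up(im,*box,S);m=fn(u.astype(int)).astype(np.uint8)*255
    q=quad(m,S)+box[:2];P=np.array([ray(n,p,z) for p in q])
    print(name,n,"px",q.tolist());print(P[:,:2],"c",P.mean(0)[:2],"sides",np.linalg.norm(np.roll(P,-1,0)-P,axis=1))
    d=np.roll(P,-1,0)-P;print(" yaw",np.degrees(np.arctan2(d[:,1],d[:,0])))
bl=lambda u:u[...,0]-u[...,2]
print("bg",a[270,300],a[210,300],"rim",a[253,230],"wood",a[250,370],"pad",a[225,137])
rep("top",a,(190,190,95,75),lambda u:bl(u)<28,53,"case")
rep("top",a,(335,215,50,48),lambda u:bl(u)<10,60,"stand")
rep("top",a,(85,175,105,100),lambda u:u.sum(2)<190,4,"pad")
rep("top",a,(222,215,28,22),lambda u:u.sum(2)<300,91,"handle")
E
```

```text
tool R [[-0.    0.29  0.96]
 [-0.    0.96 -0.29]
 [-1.   -0.   -0.  ]]
bg [154 142 105] [152 140 102] rim [107 112 114] wood [ 78 104 125] pad [33 33 32]
case top px [[203.19486690076297, 196.1052082071473], [275.49679525802736, 203.05322446920647], [270.61537132824304, 258.3777239456267], [196.27391349350182, 250.92647768879692]]
[[594.73 113.12]
 [579.82 -84.48]
 [431.38 -73.52]
 [446.37 124.28]] c [513.08  19.85] sides [198.16 148.84 198.37 148.78]
 yaw [-94.32 175.78  85.67  -4.3 ]
stand top px [[344.30923728702726, 221.2996296480313], [379.05109328138485, 226.88617206725257], [375.71661660088375, 258.20660682004825], [340.31621368734733, 252.47972503794654]]
[[ 533.35 -268.41]
 [ 520.47 -360.35]
 [ 438.06 -348.51]
 [ 450.79 -256.22]] c [ 485.67 -308.37] sides [92.84 83.26 93.17 83.46]
 yaw [-97.98 171.83  82.15  -8.41]
pad top px [[110.23515540003851, 185.7555732795075], [177.65495699214094, 195.24063843815975], [164.78115182784654, 264.62308319949074], [95.18984254925412, 254.2827232869367]]
[[627.98 391.22]
 [604.36 194.43]
 [408.04 218.14]
 [431.89 414.76]] c [518.07 304.64] sides [198.21 197.76 198.06 197.49]
 yaw [-96.84 173.11  83.08  -6.84]
handle top px [[225.37165201627488, 224.00334750688796], [227.31278311950214, 222.0622164036607], [245.33776914462794, 223.62505731417266], [245.7989159953456, 230.057888585558], [226.85687540154598, 228.0747422740323]]
[[515.96  46.08]
 [521.1   41.24]
 [518.08  -5.54]
 [501.49  -7.19]
 [505.52  41.85]] c [512.43  23.29] sides [ 7.06 46.88 16.67 49.2  11.27]
 yaw [ -43.23  -93.69 -174.3    85.31   22.08]
```

```bash
python3 - <<'E'
from h import *
np.set_printoptions(precision=2,suppress=True)
a=cv2.imread("pics/top0.png");b=cv2.imread("pics/side0.png");S=8
for n,im,box in(("top",a,(352,228,28,20)),("side",b,(215,235,26,48))):
    u=up(im,*box,S);m=(u.astype(int).sum(2)<190).astype(np.uint8)
    c=max(cv2.findContours(m,0,cv2.CHAIN_APPROX_NONE)[0],key=cv2.contourArea)[:,0].astype(float)
    p=(c+.5)/S-.5+box[:2]
    if n=="top":
        # project contour: rays at z=125 for the right (far) end, z=65 for the left end
        P125=np.array([ray(n,q,125)[:2] for q in p]);P65=np.array([ray(n,q,65)[:2] for q in p])
        r=p[:,0]>p[:,0].max()-5; l=p[:,0]<p[:,0].min()+7
        print("top: handle end",P125[r].min(0),P125[r].max(0)," collar",P65[l].min(0),P65[l].max(0))
        print(p.min(0),p.max(0))
    else:
        up_=p[(p[:,1]<p[:,1].min()+24)]
        print("side",p.min(0),p.max(0))
        for y in range(int(p[:,1].min())+3,int(p[:,1].max()),4):
            q=p[np.abs(p[:,1]-y)<.3];print(y,q[:,0].min(),q[:,0].max())
for P in((486.6,-315),(485,-314.8)):
    for n in("top","side"):print(P,n,"z125",proj(n,[*P,125]),"z65",proj(n,[*P,65]),"z95",proj(n,[*P,95]))
E
```

```text
top: handle end [ 475.79 -322.24] [ 493.98 -309.78]  collar [ 474.45 -320.42] [ 497.75 -302.03]
[357.94 234.69] [372.69 243.81]
side [222.31 245.44] [235.69 280.31]
248 222.8125 231.4375
252 222.8125 231.9375
256 223.3125 232.3125
260 223.4375 232.4375
264 223.3125 232.8125
268 223.9375 233.4375
272 222.9375 235.3125
276 222.3125 235.6875
(486.6, -315) top z125 [369.79 237.7 ] z65 [362.87 239.18] z95 [366.22 238.46]
(486.6, -315) side z125 [227.02 248.34] z65 [229.03 274.24] z95 [228.05 261.6 ]
(485, -314.8) top z125 [369.73 238.35] z65 [362.81 239.79] z95 [366.16 239.09]
(485, -314.8) side z125 [226.07 248.37] z65 [228.13 274.27] z95 [227.12 261.64]
```

Stylus axis is about (486, -314), yaw -8.2°. Case centre is (513.1, 19.9), yaw -4.3°, and its sides come out at 148.8 x 198.3 mm as they should. Moving to the stylus.

Emit:
{"name": "carry_out", "arguments": {"grip": [0, 0, 0, 0, 0], "linear": [[0, 0, 0], [0, -0.06, 0.0736], [0, -0.06, 0.0736], [0, -0.06, 0.0736], [0, -0.06, 0.0736]], "turn": [-0.0475, 0, 0, 0, 0]}}

```text
t: 0.6
eef_pos: [308.3, 458.0, 228.4]
tcp_rot: [-2.114, 1.57, -2.254]
ft_force: [-0.2, -0.2, -0.3]
opening: 0.636
```

Emit:
{"name": "carry_out", "arguments": {"grip": [0, 0, 0, 0, 0], "linear": [[0, -0.06, 0.0736], [0, -0.06, 0.0736], [0, -0.06, 0.0736], [0, -0.06, 0.0736], [0, -0.06, 0.0736]], "turn": [0, 0, 0, 0, 0]}}

```text
t: 1.1
eef_pos: [469.6, 283.5, 228.5]
tcp_rot: [-2.928, 1.571, -3.068]
ft_force: [0.3, 1.2, 0.2]
opening: 0.5
```

```bash
cat > go.py <<'E'
import sys
from h import *
# print tool-frame scaled displacement to a target, and yaw turn to a jaw yaw
t=list(map(float,sys.argv[1:4]));s,R=tool()
d=R.T@(np.array(t)-s["eef_pos"])
print("t",round(s["t"],2),"pos",s["eef_pos"].round(1),"jaw yaw",np.degrees(np.arctan2(R[1,1],R[0,1])).round(2),"down",R[:,0].round(3),"j",s["joints"].round(2),"F",s["ft_force"].round(1),"open",round(s["opening"],3))
print("mm",d.round(1),"scaled",(d/500).round(4))
E
python3 go.py 486 -314 228
```

```text
t 1.1 pos [469.6 283.5 228.5] jaw yaw 81.95 down [-0. -0. -1.] j [ 0.42  0.38  1.75  0.    1.01 -1.01] F [0.3 1.2 0.2] open 0.5
mm [ 5.000e-01 -5.894e+02  9.990e+01] scaled [ 1.1000e-03 -1.1787e+00  1.9980e-01]
```

Emit:
{"name": "carry_out", "arguments": {"grip": [0, 0, 0, 0, 0], "linear": [[0, -0.0933, 0.0111], [0, -0.0933, 0.0111], [0, -0.0933, 0.0111], [0, -0.0933, 0.0111], [0, -0.0933, 0.0111]], "turn": [0, 0, 0, 0, 0]}}

```text
t: 1.6
eef_pos: [463.0, 48.6, 228.5]
tcp_rot: [2.511, 1.571, 2.37]
ft_force: [1.1, -0.2, 1.2]
opening: 0.499
```

Emit:
{"name": "carry_out", "arguments": {"grip": [0, 0, 0, 0, 0], "linear": [[0, -0.0933, 0.0111], [0, -0.0933, 0.0111], [0, -0.0933, 0.0111], [0, -0.0933, 0.0111], [0, -0.0933, 0.0111]], "turn": [0, 0, 0, 0, 0]}}

```text
t: 2.1
eef_pos: [457.8, -186.4, 228.5]
tcp_rot: [2.167, 1.571, 2.026]
ft_force: [1.1, 0.1, 0.8]
opening: 0.501
```

Emit:
{"name": "carry_out", "arguments": {"grip": [0, 0, 0, 0, 0], "linear": [[0, -0.0933, 0.0111], [0, -0.0933, 0.0111], [0, 0, 0], [0, 0, 0], [0, 0, 0]], "turn": [0, 0, 0, 0, 0]}}

```text
t: 2.6
eef_pos: [456.0, -277.5, 228.4]
tcp_rot: [2.369, 1.57, 2.229]
ft_force: [0.0, -0.2, 0.0]
opening: 0.499
```

```bash
python3 go.py 486 -314 90
```

```text
t 2.6 pos [ 456.  -277.5  228.4] jaw yaw 81.97 down [-0.001  0.001 -1.   ] j [-0.67  0.36  1.78  0.    1.   -2.1 ] F [ 0.  -0.2  0. ] open 0.499
mm [138.4 -32.1  34.9] scaled [ 0.2767 -0.0642  0.0697]
```

Emit:
{"name": "carry_out", "arguments": {"grip": [0, 0, 0, 0, 0], "linear": [[0, -0.0642, 0.0697], [0.05, 0, 0], [0.08, 0, 0], [0.08, 0, 0], [0.0667, 0, 0]], "turn": [0, 0, 0, 0, 0]}}

```text
t: 3.1
eef_pos: [486.3, -313.2, 88.7]
tcp_rot: [2.369, 1.57, 2.231]
ft_force: [0.8, -0.8, -0.5]
opening: 0.501
```

Emit:
{"name": "carry_out", "arguments": {"grip": [0, 0], "linear": [[0, 0, 0], [0, 0, 0]], "turn": [0, 0]}}

```text
t: 3.3
eef_pos: [486.7, -314.2, 91.0]
tcp_rot: [2.295, 1.57, 2.155]
ft_force: [0.4, -0.5, -0.0]
opening: 0.499
```

```bash
python3 go.py 486 -314 90;python3 - <<'E'
from h import *
a=cams.read_camera("top");b=cams.read_camera("side")
cv2.imwrite("pics/g.png",np.hstack([cv2.resize(a[195:275,320:420],(400,320),interpolation=2),cv2.resize(b[220:320,190:290],(320,320),interpolation=2)]))
E
```

```text
t 3.3 pos [ 486.7 -314.2   91. ] jaw yaw 82.02 down [-0.  0. -1.] j [-0.69  0.6   1.8   0.    0.74 -2.12] F [ 0.4 -0.5 -0. ] open 0.499
mm [ 1.   0.1 -0.7] scaled [ 0.002   0.0002 -0.0015]
```

View pics/g.png

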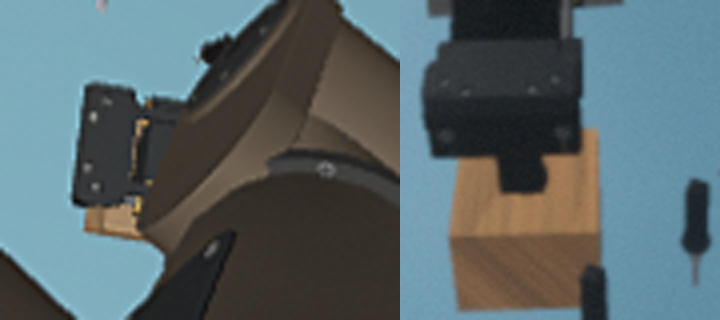

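The fingers straddle the handle, clear of the decoys. Closing the gripper.

Emit:
{"name": "carry_out", "arguments": {"grip": [1, 1, 1, 1, 1], "linear": [[0, 0, 0], [0, 0, 0], [0, 0, 0], [0, 0, 0], [0, 0, 0]], "turn": [0, 0, 0, 0, 0]}}

```text
t: 3.9
eef_pos: [486.2, -315.1, 90.4]
tcp_rot: [-0.025, 1.571, -0.165]
ft_force: [-0.2, -0.2, 2.6]
opening: 0.165
```

```bash
python3 go.py 486 -314 90
```

```text
t 3.9 pos [ 486.2 -315.1   90.4] jaw yaw 81.94 down [ 0. -0. -1.] j [-0.69  0.6   1.8   0.    0.74 -2.12] F [-0.2 -0.2  2.6] open 0.165
mm [ 0.4  1.1 -0.4] scaled [ 0.0009  0.0021 -0.0008]
```

Stylus gripped (opening 0.165, about 15.7 mm). Now I'll lift, turn to the case yaw and move above the start.

Emit:
{"name": "carry_out", "arguments": {"grip": [1, 1, 1, 1, 1], "linear": [[-0.04, 0, 0], [-0.08, 0, 0], [-0.08, 0, 0], [0, 0, 0], [0, 0, 0]], "turn": [0, 0, 0, -0.0208, 0]}}

```text
t: 4.4
eef_pos: [486.3, -315.2, 191.1]
tcp_rot: [-0.557, 1.569, -0.631]
ft_force: [-0.7, -0.5, -0.8]
opening: 0.165
```

Emit:
{"name": "carry_out", "arguments": {"grip": [1, 1, 1, 1, 1], "linear": [[0, 0.06, -0.0078], [0, 0.0912, -0.0118], [0, 0.0912, -0.0118], [0, 0.0912, -0.0118], [0, 0.0912, -0.0118]], "turn": [0, 0, 0, 0, 0]}}

```text
t: 4.9
eef_pos: [473.9, -99.4, 189.3]
tcp_rot: [2.798, 1.569, 2.72]
ft_force: [0.6, 0.8, -0.8]
opening: 0.17
```

Emit:
{"name": "carry_out", "arguments": {"grip": [1, 1, 1, 1, 1], "linear": [[0, 0.0912, -0.0118], [0, 0.0912, -0.0118], [0, 0.0912, -0.0118], [0, 0.0912, -0.0118], [0, 0.0312, -0.004]], "turn": [0, 0, 0, 0, 0]}}

```text
t: 5.4
eef_pos: [463.0, 101.2, 189.4]
tcp_rot: [3.082, 1.569, 3.008]
ft_force: [0.1, -1.6, -1.2]
opening: 0.171
```

Emit:
{"name": "carry_out", "arguments": {"grip": [1, 1], "linear": [[0, 0, 0], [0, 0, 0]], "turn": [0, 0]}}

```text
t: 5.6
eef_pos: [463.8, 98.0, 189.6]
tcp_rot: [-2.935, 1.569, -3.01]
ft_force: [0.8, 0.0, -0.8]
opening: 0.165
```

```bash
python3 go.py 463.9 98.7 190;python3 - <<'E'
from h import *
a=cams.read_camera("top");b=cams.read_camera("side")
cv2.imwrite("pics/st.png",a);cv2.imwrite("pics/ss.png",b)
cv2.imwrite("pics/g2.png",np.hstack([cv2.resize(a[185:275,185:285],(400,360),interpolation=2),cv2.resize(b[130:220,180:280],(400,360),interpolation=2)]))
E
python3 go.py 463.9 98.7 190
```

```text
t 5.6 pos [463.8  98.  189.6] jaw yaw 85.69 down [-0.001 -0.    -1.   ] j [ 0.07  0.33  1.96 -0.    0.85 -1.43] F [ 0.8  0.  -0.8] open 0.165
mm [-0.4  0.7  0.1] scaled [-0.0008  0.0013  0.0001]
t 5.7 pos [464.   97.3 189.9] jaw yaw 85.6 down [-0.001 -0.    -1.   ] j [ 0.07  0.33  1.96 -0.    0.85 -1.43] F [ 0.3  0.7 -1.2] open 0.168
mm [-0.1  1.4 -0.3] scaled [-0.0003  0.0028 -0.0005]
```

View pics/g2.png

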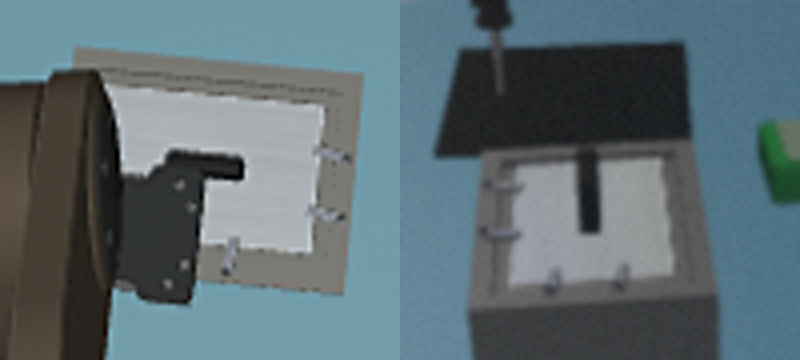

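```bash
python3 - <<'E'
from h import *
np.set_printoptions(precision=2,suppress=True)
b=cv2.imread("pics/side0.png");c=cv2.imread("pics/ss.png")
Rz=Ro.from_euler("z",-4.28,degrees=True).as_matrix();C=np.array([513.1,19.85,0])
def w(x,y,z):return C+Rz@np.array([x,y,z])
d=b.astype(float);bl=d[...,0]-d[...,2]
# sub-pixel crossing of (B-R) at the left & right rim edges
for row in range(172,200,4):
    r=bl[row]; thr=.5*(r[188:194].mean()+r[202:206].mean())
    o=[]
    k=[i for i in range(190,210) if r[i]>=thr>r[i+1]];
    k2=[i for i in range(245,265) if r[i]<thr<=r[i+1]]
    for i in(k[:1]+k2[:1]):
        x=i+(r[i]-thr)/(r[i]-r[i+1]);P=ray("side",(x,row),53);o.append((round(x,2),(Rz.T@(P-C)).round(1)[:2].tolist()))
    print(row,o)
# gap/cover: white edges of the cover vs model
for P in((-55,75,45),(-50,75,53),(-74,75,53)):print(P,proj("side",w(*P)),proj("top",w(*P)))
print("tip predicted",proj("side",[463.9,98,109.2]),proj("side",[463.9,98,139]))
g=c.astype(int).sum(2)
for row in range(142,158):print(row,g[row,196:216])
E
```

```text
172 [(np.float64(199.62), [-74.0, 72.7]), (np.float64(253.81), [73.4, 55.3])]
176 [(np.float64(199.1), [-74.3, 50.4]), (np.float64(254.72), [74.1, 33.0])]
180 [(np.float64(198.81), [-74.0, 28.9]), (np.float64(255.24), [73.7, 11.7])]
184 [(np.float64(198.42), [-74.0, 8.1]), (np.float64(255.79), [73.4, -8.9])]
188 [(np.float64(197.8), [-74.6, -11.7]), (np.float64(256.86), [74.5, -28.8])]
192 [(np.float64(197.76), [-73.7, -31.1]), (np.float64(257.24), [73.8, -47.9])]
196 [(np.float64(197.18), [-74.1, -49.6]), (np.float64(257.87), [73.7, -66.4])]
(-55, 75, 45) [206.87 173.74] [206.6  244.66]
(-50, 75, 53) [208.44 171.09] [206.4  242.64]
(-74, 75, 53) [199.65 171.59] [205.3  251.69]
tip predicted [204.78 152.81] [203.74 142.54]
142 [195 186 184 181 186 165 163 195 213 181 160 148 128 134 121 126 122 121
 129 124]
143 [118 118 113 119 121 105 131 199 213 157 115 100 105 103  99 102  91  96
 109  87]
144 [106 101 112 107 105 103 115 184 204 154 112 105  97 103 102 101  96 108
  98  98]
145 [105 109 117 104 102  96 110 153 193 156 109 102 101  98 103 104  92  99
 101  84]
146 [114 108  98  9
[... 324 characters left out ...]
101]
150 [114 108 103  96 113 100 102 108 186 173 124 108  95 101  99  97 100 103
 102 106]
151 [102 106 100 109 103 103 103 111 188 180 122  98  98 111 103  94 106  98
  96  99]
152 [104 103  95 106 111  92  99 107 172 178 128  98 102 105  90 101  96  98
  91 101]
153 [110 110 111 102 110 103 109 113 143 146 115 100  98 103  96 102  97  90
  90 106]
154 [111 101 103 105 103 104 107 105 106 106 102 107 100  97  97  99 103 109
  94 105]
155 [100 107 106  94 113 107 107 101 106 105  95 103  97 102 101 100 102  99
  99  99]
156 [101 106 111 115 112 118 103  98  94 109 109 101 105  95 105  95  90 104
 102  94]
157 [107 100 110 101 106 103 103  95  96  99  99 100 105  94  87  98  98  99
  95  89]
```

The side camera gives the case's near and far edges at -74/+74 mm, in agreement with the top view. The stylus tip, at (204.6, 151), is within 0.3 mm of where I predicted. Lowering it into the gap.

Emit:
{"name": "carry_out", "arguments": {"grip": [1, 1, 1, 1, 1], "linear": [[0.04, 0, 0], [0.04, 0, 0], [0.028, 0, 0], [0.012, 0, 0], [0.004, 0, 0]], "turn": [0, 0, 0, 0, 0]}}

```text
t: 6.2
eef_pos: [464.1, 97.4, 127.8]
tcp_rot: [-3.06, 1.57, -3.136]
ft_force: [-0.4, -0.9, -0.7]
opening: 0.168
```

Emit:
{"name": "carry_out", "arguments": {"grip": [1, 1, 1], "linear": [[0, 0, 0], [0, 0, 0], [0, 0, 0]], "turn": [0, 0, 0]}}

```text
t: 6.5
eef_pos: [464.3, 98.2, 128.8]
tcp_rot: [0.218, 1.57, 0.143]
ft_force: [-0.5, 0.1, -0.5]
opening: 0.168
```

```bash
cat > cf.py <<'E'
from h import *
Rz=Ro.from_euler("z",-4.28,degrees=True).as_matrix();C=np.array([513.1,19.85,0])
s,R=tool();P=[]
print("t",round(s["t"],2),"tip in case",(Rz.T@(s["eef_pos"]-[0,0,80.5]-C)).round(1),"F case",(Rz.T@s["ft_force"]).round(1),"yaw",np.degrees(np.arctan2(R[1,1],R[0,1])).round(2))
E
python3 cf.py; python3 - <<'E'
from h import *
b=cams.read_camera("side");cv2.imwrite("pics/s2.png",b)
cv2.imwrite("pics/g3.png",cv2.resize(b[135:225,170:290],(720,540),interpolation=2))
E
python3 cf.py
```

```text
t 6.5 tip in case [-54.5  74.4  48.3] F case [-0.6  0.1 -0.5] yaw 85.69
t 6.55 tip in case [-54.5  74.5  48.3] F case [ 0.4 -0.1 -0.6] yaw 85.69
```

View pics/g3.png

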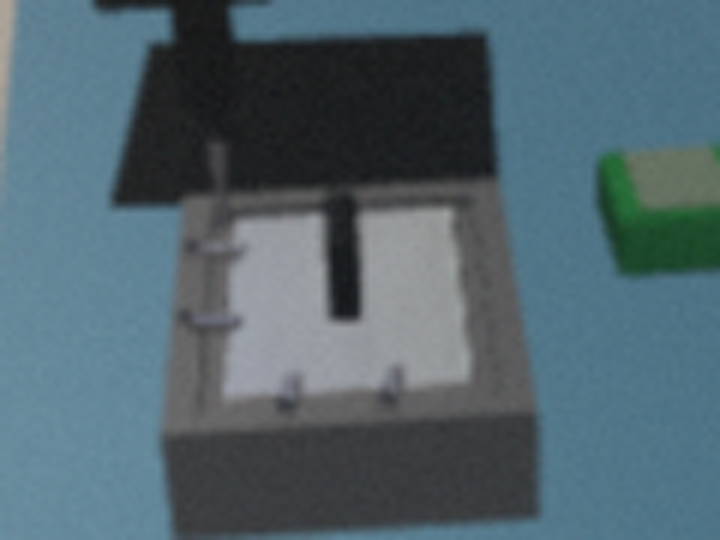

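The tip is in the gap at its start, with no contact force. Starting the run at about 5 cm/s.

Emit:
{"name": "carry_out", "arguments": {"grip": [1, 1, 1, 1, 1], "linear": [[0.002, 0, -0.001], [0, -0.006, 0], [0, -0.01, 0], [0, -0.01, 0], [0, -0.01, 0]], "turn": [0, 0, 0, 0, 0]}}

```text
t: 7.05
eef_pos: [462.2, 79.7, 127.3]
tcp_rot: [1.918, 1.571, 1.843]
ft_force: [0.4, 1.0, -0.2]
opening: 0.168
```

Emit:
{"name": "carry_out", "arguments": {"grip": [1, 1, 1, 1, 1], "linear": [[0, -0.01, 0], [0, -0.01, 0], [0, -0.01, 0], [0, -0.01, 0], [0, -0.01, 0]], "turn": [0, 0, 0, 0, 0]}}

```text
t: 7.55
eef_pos: [460.5, 55.0, 127.3]
tcp_rot: [0.451, 1.57, 0.375]
ft_force: [0.5, 1.1, -0.7]
opening: 0.17
```

```bash
python3 cf.py
```

```text
t 7.55 tip in case [-55.1  31.1  46.8] F case [ 0.4  1.1 -0.7] yaw 85.69
```

Emit:
{"name": "carry_out", "arguments": {"grip": [1, 1, 1, 1, 1], "linear": [[0, -0.01, 0], [0, -0.01, 0], [0, -0.01, 0], [0, -0.01, 0], [0, -0.01, 0]], "turn": [0, 0, 0, 0, 0]}}

```text
t: 8.05
eef_pos: [458.4, 30.0, 127.2]
tcp_rot: [3.081, 1.571, 3.006]
ft_force: [-0.3, -1.2, -0.9]
opening: 0.169
```

Emit:
{"name": "carry_out", "arguments": {"grip": [1, 1, 1, 1, 1], "linear": [[0, -0.01, 0], [0, -0.01, 0], [0, -0.01, 0], [0, -0.01, 0], [0, -0.01, 0]], "turn": [0, 0, 0, 0, 0]}}

```text
t: 8.55
eef_pos: [456.7, 5.2, 127.3]
tcp_rot: [1.057, 1.57, 0.982]
ft_force: [-0.5, 2.2, -0.6]
opening: 0.167
```

```bash
python3 cf.py
```

```text
t 8.55 tip in case [-55.2 -18.8  46.8] F case [-0.6  2.2 -0.6] yaw 85.68
```

Emit:
{"name": "carry_out", "arguments": {"grip": [1, 1, 1, 1, 1], "linear": [[0, -0.01, 0], [0, -0.01, 0], [0, -0.01, 0], [0, -0.01, 0], [0, -0.01, 0]], "turn": [0, 0, 0, 0, 0]}}

```text
t: 9.05
eef_pos: [454.6, -19.9, 127.3]
tcp_rot: [-2.78, 1.571, -2.856]
ft_force: [0.2, 0.3, -1.0]
opening: 0.166
```

Emit:
{"name": "carry_out", "arguments": {"grip": [1, 1, 1, 1, 1], "linear": [[0, -0.01, 0], [0, -0.01, 0], [0, -0.01, 0], [0, -0.01, 0], [0, -0.01, 0]], "turn": [0, 0, 0, 0, 0]}}

```text
t: 9.55
eef_pos: [452.8, -44.8, 127.3]
tcp_rot: [2.025, 1.571, 1.95]
ft_force: [-0.6, 0.2, -0.2]
opening: 0.164
```

Emit:
{"name": "carry_out", "arguments": {"grip": [1, 1, 1, 1, 1], "linear": [[0, -0.01, 0], [0, -0.008, 0], [0, -0.002, 0], [0, 0, 0], [0, 0, 0]], "turn": [0, 0, 0, 0, 0]}}

```text
t: 10.05
eef_pos: [452.1, -54.3, 127.3]
tcp_rot: [1.675, 1.571, 1.6]
ft_force: [1.1, 1.3, -0.9]
opening: 0.168
```

```bash
python3 cf.py;  python3 - <<'E'
from h import *
b=cams.read_camera("side");cv2.imwrite("pics/s3.png",b)
cv2.imwrite("pics/g4.png",cv2.resize(b[135:225,170:290],(720,540),interpolation=2))
E
python3 cf.py
```

```text
t 10.05 tip in case [-55.3 -78.5  46.8] F case [ 1.   1.4 -0.9] yaw 85.69
t 10.1 tip in case [-55.3 -78.4  46.8] F case [-0.5  0.4 -0.8] yaw 85.7
```

View pics/g4.png

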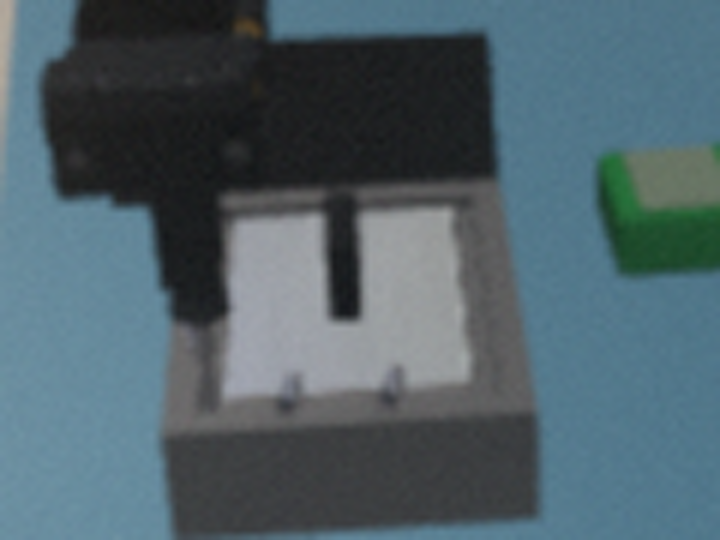

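The tip is at the corner, at crop (208,405), and the cover has not moved. The hand hides the first two catches. Now the short side.

Emit:
{"name": "carry_out", "arguments": {"grip": [1, 1, 1, 1, 1], "linear": [[0, -0.003, 0], [0, 0, 0.005], [0, 0, 0.01], [0, 0, 0.01], [0, 0, 0.01]], "turn": [0, 0, 0, 0, 0]}}

```text
t: 10.6
eef_pos: [470.1, -57.2, 127.3]
tcp_rot: [0.285, 1.571, 0.21]
ft_force: [-1.3, 0.5, -0.6]
opening: 0.165
```

Emit:
{"name": "carry_out", "arguments": {"grip": [1, 1, 1, 1, 1], "linear": [[0, 0, 0.01], [0, 0, 0.01], [0, 0, 0.01], [0, 0, 0.01], [0, 0, 0.01]], "turn": [0, 0, 0, 0, 0]}}

```text
t: 11.1
eef_pos: [494.8, -59.0, 127.2]
tcp_rot: [1.91, 1.571, 1.835]
ft_force: [-1.5, 0.9, -0.4]
opening: 0.169
```

```bash
python3 cf.py
```

```text
t 11.1 tip in case [-12.4 -80.   46.7] F case [-1.5  0.8 -0.4] yaw 85.69
```

Emit:
{"name": "carry_out", "arguments": {"grip": [1, 1, 1, 1, 1], "linear": [[0, 0, 0.01], [0, 0, 0.01], [0, 0, 0.01], [0, 0, 0.01], [0, 0, 0.01]], "turn": [0, 0, 0, 0, 0]}}

```text
t: 11.6
eef_pos: [519.6, -60.9, 127.2]
tcp_rot: [2.797, 1.57, 2.722]
ft_force: [-3.3, 0.4, -0.8]
opening: 0.172
```

Emit:
{"name": "carry_out", "arguments": {"grip": [1, 1, 1, 1, 1], "linear": [[0, 0, 0.01], [0, 0, 0.01], [0, 0, 0.01], [0, 0, 0.01], [0, 0, 0.01]], "turn": [0, 0, 0, 0, 0]}}

```text
t: 12.1
eef_pos: [544.9, -62.9, 127.4]
tcp_rot: [-0.071, 1.57, -0.147]
ft_force: [0.1, -0.1, -1.3]
opening: 0.167
```

Emit:
{"name": "carry_out", "arguments": {"grip": [1, 1, 1, 1, 1], "linear": [[0, 0, 0.01], [0, 0, 0.01], [0, 0, 0.01], [0, 0, 0.003], [0, 0, 0]], "turn": [0, 0, 0, 0, 0]}}

```text
t: 12.6
eef_pos: [560.8, -64.1, 127.2]
tcp_rot: [0.989, 1.571, 0.914]
ft_force: [-0.7, 1.0, 0.6]
opening: 0.17
```

```bash
python3 cf.py;  python3 - <<'E'
from h import *
a=cams.read_camera("top");b=cams.read_camera("side");cv2.imwrite("pics/s4.png",b);cv2.imwrite("pics/t4.png",a)
cv2.imwrite("pics/g5.png",np.hstack([cv2.resize(a[185:275,185:285],(400,360),interpolation=2),cv2.resize(b[130:220,180:280],(400,360),interpolation=2)]))
E
python3 go.py 486.3 -314.6 190
```

```text
t 12.6 tip in case [ 53.9 -80.1  46.7] F case [-0.8  0.9  0.6] yaw 85.69
t 12.7 pos [560.6 -64.  127.3] jaw yaw 85.69 down [-0.  0. -1.] j [-0.23  0.53  1.81  0.    0.8  -1.73] F [ 0.4  0.3 -1.1] open 0.163
mm [ -62.7 -255.4  -55.2] scaled [-0.1255 -0.5109 -0.1104]
```

View pics/g5.png

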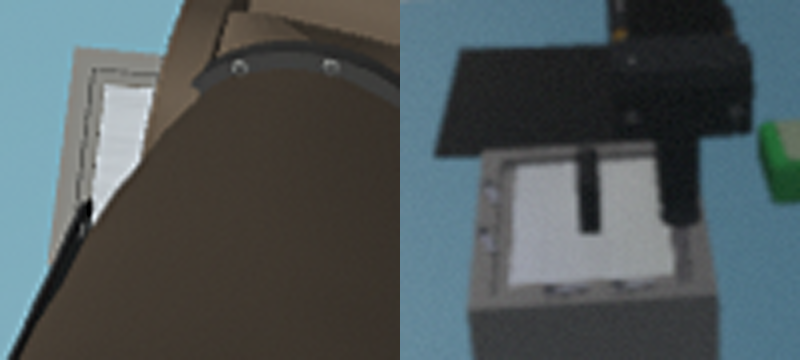

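All four catches are swung off: the two on the left and the two at the front all lie along the rim in the side view. Lifting out and returning to the stand.

Emit:
{"name": "carry_out", "arguments": {"grip": [1, 1, 1, 1, 1], "linear": [[-0.03, 0, 0], [-0.0955, 0, 0], [0, -0.06, -0.013], [0, -0.09, -0.0195], [0, -0.09, -0.0195]], "turn": [0, 0, 0, 0, 0]}}

```text
t: 13.2
eef_pos: [525.2, -182.6, 190.5]
tcp_rot: [-0.336, 1.57, -0.41]
ft_force: [0.8, -0.5, 0.8]
opening: 0.171
```

Emit:
{"name": "carry_out", "arguments": {"grip": [1, 1, 1, 1, 1], "linear": [[0, -0.09, -0.0195], [0, -0.09, -0.0195], [0, -0.09, -0.0194], [0, 0, 0], [0, 0, 0]], "turn": [0, 0, 0, 0.0208, 0]}}

```text
t: 13.7
eef_pos: [485.7, -315.1, 189.8]
tcp_rot: [2.304, 1.57, 2.16]
ft_force: [0.9, 0.8, -2.0]
opening: 0.167
```

Emit:
{"name": "carry_out", "arguments": {"grip": [1, 1], "linear": [[0, 0, 0], [0, 0, 0]], "turn": [0, 0]}}

```text
t: 13.9
eef_pos: [486.7, -313.3, 190.1]
tcp_rot: [1.966, 1.571, 1.828]
ft_force: [0.8, -1.2, -0.6]
opening: 0.165
```

```bash
python3 go.py 486.3 -314.8 91
```

```text
t 13.9 pos [ 486.7 -313.3  190.1] jaw yaw 82.09 down [-0.  0. -1.] j [-0.69  0.47  1.72  0.    0.96 -2.12] F [ 0.8 -1.2 -0.6] open 0.165
mm [99.1 -1.6 -0.2] scaled [ 0.1981 -0.0032 -0.0004]
```

Emit:
{"name": "carry_out", "arguments": {"grip": [1, 1, 1, 1, 1], "linear": [[0.03, -0.0016, 0], [0.03, 0, 0], [0.04, 0, 0], [0.04, 0, 0], [0.04, 0, 0]], "turn": [0, 0, 0, 0, 0]}}

```text
t: 14.4
eef_pos: [486.8, -314.0, 99.5]
tcp_rot: [-0.318, 1.57, -0.456]
ft_force: [0.6, 1.1, -1.4]
opening: 0.164
```

```bash
python3 go.py 486.3 -314.8 91
```

```text
t 14.4 pos [ 486.8 -314.    99.5] jaw yaw 82.09 down [ 0. -0. -1.] j [-0.69  0.59  1.8   0.    0.76 -2.12] F [ 0.6  1.1 -1.4] open 0.164
mm [ 8.5 -0.8 -0.4] scaled [ 0.0169 -0.0016 -0.0009]
```

Emit:
{"name": "carry_out", "arguments": {"grip": [1, 1, 1, 1], "linear": [[0.008, -0.0008, 0], [0.006, 0, 0], [0.003, 0, 0], [0, 0, 0]], "turn": [0, 0, 0, 0]}}

```text
t: 14.8
eef_pos: [486.6, -315.4, 92.2]
tcp_rot: [-0.439, 1.57, -0.579]
ft_force: [0.5, 1.0, -0.2]
opening: 0.169
```

```bash
python3 go.py 486.3 -314.8 91
```

```text
t 14.8 pos [ 486.6 -315.4   92.2] jaw yaw 81.97 down [ 0.001 -0.001 -1.   ] j [-0.69  0.6   1.8   0.    0.74 -2.12] F [ 0.5  1.  -0.2] open 0.169
mm [ 1.2  0.5 -0.4] scaled [ 0.0023  0.001  -0.0008]
```

Another 1.5 mm down, then open to half.

Emit:
{"name": "carry_out", "arguments": {"grip": [1, 1, 0, 0, 0], "linear": [[0.003, 0, 0], [0, 0, 0], [0, 0, 0], [0, 0, 0], [0, 0, 0]], "turn": [0, 0, 0, 0, 0]}}

```text
t: 15.3
eef_pos: [486.3, -315.4, 90.1]
tcp_rot: [0.374, 1.571, 0.233]
ft_force: [-0.3, 0.7, -0.4]
opening: 0.367
```

Emit:
{"name": "carry_out", "arguments": {"grip": [0, 0, 0, 0, 0], "linear": [[0, 0, 0], [-0.02, 0, 0], [-0.06, 0, 0], [-0.09, 0, 0], [-0.09, 0, 0]], "turn": [0, 0, 0, 0, 0]}}

```text
t: 15.8
eef_pos: [486.0, -315.1, 221.9]
tcp_rot: [2.487, 1.57, 2.346]
ft_force: [0.2, 0.1, 0.0]
opening: 0.497
```

```bash
python3 go.py 513.1 19.9 220
```

```text
t 15.8 pos [ 486.  -315.1  221.9] jaw yaw 81.95 down [-0.001  0.001 -1.   ] j [-0.69  0.43  1.68  0.    1.03 -2.12] F [0.2 0.1 0. ] open 0.497
mm [  2.1 335.5 -20.1] scaled [ 0.0042  0.671  -0.0402]
```

Emit:
{"name": "carry_out", "arguments": {"grip": [0, 0, 0, 0, 0], "linear": [[0, 0.05, -0.003], [0, 0.09, -0.0054], [0, 0.09, -0.0054], [0, 0.09, -0.0054], [0, 0.09, -0.0054]], "turn": [0, 0, 0, 0, 0]}}

```text
t: 16.3
eef_pos: [502.7, -109.0, 220.9]
tcp_rot: [-0.042, 1.57, -0.183]
ft_force: [1.2, -1.7, -0.3]
opening: 0.5
```

Emit:
{"name": "carry_out", "arguments": {"grip": [0, 0, 0, 0, 0], "linear": [[0, 0.09, -0.0054], [0, 0.09, -0.0054], [0, 0.081, -0.0048], [0, 0, 0], [0, 0, 0]], "turn": [0, 0, 0, 0.0477, 0.0477]}}

```text
t: 16.8
eef_pos: [513.3, 21.1, 220.8]
tcp_rot: [0.475, 1.57, 0.032]
ft_force: [0.2, -0.1, -0.4]
opening: 0.499
```

Emit:
{"name": "carry_out", "arguments": {"grip": [0, 0, 0, 0, 0], "linear": [[0, 0, 0], [0, 0, 0], [0, 0, 0], [0, 0, 0], [0, 0, 0]], "turn": [0.0477, 0.0477, 0.0477, 0.0477, 0.0477]}}

```text
t: 17.3
eef_pos: [513.4, 19.7, 220.8]
tcp_rot: [1.261, 1.57, 0.066]
ft_force: [0.3, 0.5, -0.3]
opening: 0.5
```

Emit:
{"name": "carry_out", "arguments": {"grip": [0, 0, 0, 0, 0], "linear": [[0, 0, 0], [0, 0, 0], [0, 0, 0], [0, 0, 0], [0, 0, 0]], "turn": [0.0477, 0.0477, 0.0477, 0.002, 0]}}

```text
t: 17.8
eef_pos: [513.4, 19.6, 220.5]
tcp_rot: [1.76, 1.57, 0.118]
ft_force: [-0.3, 0.4, 0.9]
opening: 0.5
```

```bash
python3 go.py 513.1 19.9 74; python3 - <<'E'
from h import *
a=cams.read_camera("top");b=cams.read_camera("side");cv2.imwrite("pics/s6.png",b);cv2.imwrite("pics/t6.png",a)
cv2.imwrite("pics/g6.png",np.hstack([cv2.resize(b[120:210,180:280],(400,360),interpolation=2),cv2.resize(b[230:320,190:290],(400,360),interpolation=2)]))
E
python3 go.py 513.1 19.9 74
```

```text
t 17.8 pos [513.4  19.6 220.5] jaw yaw -4.04 down [ 0.  0. -1.] j [-0.09  0.34  1.84  0.    0.96 -0.02] F [-0.3  0.4  0.9] open 0.5
mm [146.5  -0.4  -0.2] scaled [ 0.2929 -0.0007 -0.0005]
t 17.9 pos [513.4  19.7 220.3] jaw yaw -4.08 down [ 0.  0. -1.] j [-0.09  0.34  1.84  0.    0.96 -0.02] F [0.1 0.4 0.6] open 0.5
mm [146.3  -0.4  -0.2] scaled [ 0.2926 -0.0007 -0.0004]
```

View pics/g6.png

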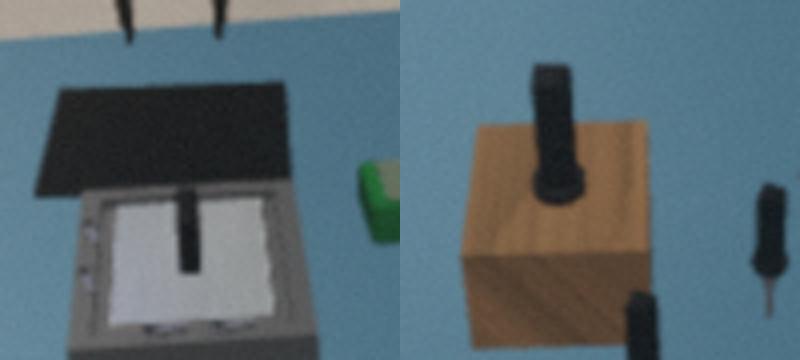

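The stylus stands home on its collar, the cover is in place and the catches are clear of it. Gripping the cover handle.

Emit:
{"name": "carry_out", "arguments": {"grip": [0, 0, 0, 0, 0], "linear": [[0.05, 0, 0], [0.08, 0, 0], [0.08, 0, 0], [0.05, 0, 0], [0.032, 0, 0]], "turn": [0, 0, 0, 0, 0]}}

```text
t: 18.4
eef_pos: [512.7, 19.7, 72.1]
tcp_rot: [-1.624, 1.568, 3.016]
ft_force: [-0.0, 1.2, -0.2]
opening: 0.5
```

Emit:
{"name": "carry_out", "arguments": {"grip": [0, 1, 1, 1, 1], "linear": [[0, 0, 0], [0, 0, 0], [0, 0, 0], [0, 0, 0], [0, 0, 0]], "turn": [0, 0, 0, 0, 0]}}

```text
t: 18.9
eef_pos: [513.7, 19.6, 74.8]
tcp_rot: [1.609, 1.569, -0.036]
ft_force: [0.1, 0.0, 0.3]
opening: 0.221
```

Emit:
{"name": "carry_out", "arguments": {"grip": [1, 1, 1], "linear": [[0, 0, 0], [0, 0, 0], [0, 0, 0]], "turn": [0, 0, 0]}}

```text
t: 19.2
eef_pos: [513.6, 19.6, 74.5]
tcp_rot: [1.645, 1.57, -0.0]
ft_force: [-0.2, 0.1, 6.7]
opening: 0.147
```

```bash
python3 go.py 518.1 304.6 160
```

```text
t 19.2 pos [513.6  19.6  74.5] jaw yaw -4.27 down [ 0.001 -0.    -1.   ] j [-0.09  0.56  1.98  0.    0.61 -0.02] F [-0.2  0.1  6.7] open 0.147
mm [ -85.5  -16.7 -284.5] scaled [-0.1709 -0.0334 -0.569 ]
```

Emit:
{"name": "carry_out", "arguments": {"grip": [1, 1, 1, 1, 1], "linear": [[-0.01, 0, 0], [-0.02, 0, 0], [-0.03, 0, 0], [-0.05, 0, 0], [-0.05, 0, 0]], "turn": [0, 0, 0, 0, 0]}}

```text
t: 19.7
eef_pos: [513.0, 19.7, 155.2]
tcp_rot: [-1.678, 1.57, 2.96]
ft_force: [1.0, 0.6, -3.1]
opening: 0.144
```

Emit:
{"name": "carry_out", "arguments": {"grip": [1, 1, 1, 1, 1], "linear": [[0, 0, -0.02], [0, -0.004, -0.05], [0, -0.005, -0.07], [0, -0.005, -0.07], [0, -0.005, -0.07]], "turn": [0, 0, 0, 0, 0]}}

```text
t: 20.2
eef_pos: [513.6, 161.7, 153.1]
tcp_rot: [-1.428, 1.57, -3.073]
ft_force: [0.6, -0.9, -3.7]
opening: 0.148
```

Emit:
{"name": "carry_out", "arguments": {"grip": [1, 1, 1, 1, 1], "linear": [[0, -0.005, -0.07], [0, -0.005, -0.07], [0, -0.004, -0.07], [0, 0, -0.05], [0, 0, -0.029]], "turn": [0, 0, 0, 0, 0]}}

```text
t: 20.7
eef_pos: [517.3, 306.8, 152.9]
tcp_rot: [-1.288, 1.57, -2.931]
ft_force: [0.7, -0.4, -3.8]
opening: 0.145
```

Emit:
{"name": "carry_out", "arguments": {"grip": [1, 1, 1], "linear": [[0, 0, 0], [0, 0, 0], [0, 0, 0]], "turn": [0, 0, 0]}}

```text
t: 21.0
eef_pos: [518.1, 303.6, 153.8]
tcp_rot: [-0.957, 1.57, -2.603]
ft_force: [-0.2, -0.6, -4.3]
opening: 0.146
```

```bash
python3 go.py 518.1 304.6 43.5; python3 - <<'E'
from h import *
b=cams.read_camera("side");cv2.imwrite("pics/s7.png",b)
cv2.imwrite("pics/g7.png",cv2.resize(b[90:220,160:290],(560,560),interpolation=2))
E
```

```text
t 21.0 pos [518.1 303.6 153.8] jaw yaw -4.32 down [-0.001 -0.    -1.   ] j [ 0.42  0.54  1.7  -0.    0.9   0.5 ] F [-0.2 -0.6 -4.3] open 0.146
mm [110.3   0.   -1.1] scaled [ 0.2206  0.     -0.0021]
```

View pics/g7.png

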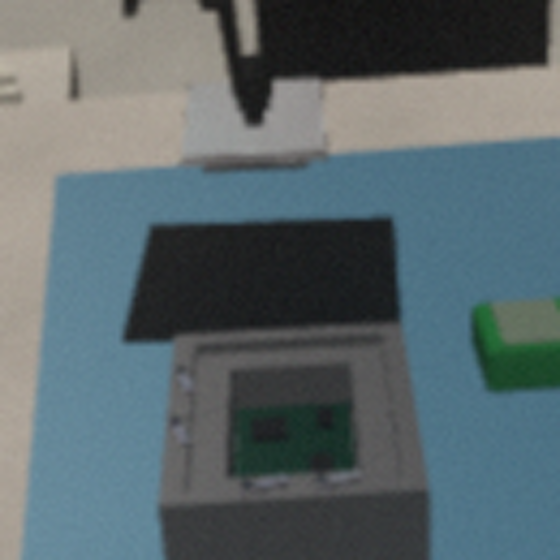

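The cover hangs level over the pad and the case is open with its catches clear. Lowering gently.

Emit:
{"name": "carry_out", "arguments": {"grip": [1, 1, 1, 1, 1], "linear": [[0.05, 0, 0], [0.05, 0, 0], [0.04, 0, 0], [0.02, 0, 0], [0.012, 0, 0]], "turn": [0, 0, 0, 0, 0]}}

```text
t: 21.55
eef_pos: [518.3, 304.0, 67.5]
tcp_rot: [-1.112, 1.57, -2.758]
ft_force: [-0.5, 0.4, -3.9]
opening: 0.144
```

Emit:
{"name": "carry_out", "arguments": {"grip": [1, 1, 1, 1, 1], "linear": [[0.01, 0, 0], [0.01, 0, 0], [0.01, 0, 0], [0.01, 0, 0], [0.004, 0, 0]], "turn": [0, 0, 0, 0, 0]}}

```text
t: 22.05
eef_pos: [518.1, 304.6, 45.7]
tcp_rot: [-1.416, 1.571, -3.061]
ft_force: [0.4, 0.0, -4.2]
opening: 0.149
```

Emit:
{"name": "carry_out", "arguments": {"grip": [1, 1], "linear": [[0, 0, 0], [0, 0, 0]], "turn": [0, 0]}}

```text
t: 22.25
eef_pos: [518.2, 304.7, 46.2]
tcp_rot: [2.252, 1.571, 0.607]
ft_force: [-1.3, 0.3, -2.5]
opening: 0.144
```

```bash
python3 go.py 518.1 304.6 43.5
```

```text
t 22.25 pos [518.2 304.7  46.2] jaw yaw -4.27 down [ 0.  0. -1.] j [0.42 0.69 1.77 0.   0.68 0.5 ] F [-1.3  0.3 -2.5] open 0.144
mm [ 2.7 -0.1  0.1] scaled [ 0.0053 -0.0003  0.0001]
```

Creeping down to contact.

Emit:
{"name": "carry_out", "arguments": {"grip": [1, 1, 1, 1], "linear": [[0.003, 0, 0], [0.002, 0, 0], [0, 0, 0], [0, 0, 0]], "turn": [0, 0, 0, 0]}}

```text
t: 22.65
eef_pos: [518.2, 304.6, 43.6]
tcp_rot: [2.31, 1.571, 0.665]
ft_force: [-0.2, 0.5, -3.8]
opening: 0.147
```

```bash
python3 go.py 518.1 304.6 43.5
```

```text
t 22.65 pos [518.2 304.6  43.6] jaw yaw -4.27 down [ 0.  0. -1.] j [0.42 0.69 1.77 0.   0.68 0.5 ] F [-0.2  0.5 -3.8] open 0.147
mm [ 0.1 -0.1  0. ] scaled [ 0.0002 -0.0002  0.0001]
```

Emit:
{"name": "carry_out", "arguments": {"grip": [1, 1, 1, 1], "linear": [[0.0015, 0, 0], [0.0015, 0, 0], [0, 0, 0], [0, 0, 0]], "turn": [0, 0, 0, 0]}}

```text
t: 23.05
eef_pos: [518.2, 304.6, 43.5]
tcp_rot: [2.113, 1.57, 0.468]
ft_force: [-4.6, -2.2, 13.3]
opening: 0.148
```

```bash
python3 go.py 518.1 304.6 43.5
```

```text
t 23.05 pos [518.2 304.6  43.5] jaw yaw -4.27 down [ 0.001  0.    -1.   ] j [0.42 0.69 1.78 0.   0.67 0.5 ] F [-4.6 -2.2 13.3] open 0.148
mm [ 0.  -0.1  0.1] scaled [ 0.0001 -0.0002  0.0001]
```

Down on the pad: the force went from -4 N to +13 N. Releasing and retreating.

Emit:
{"name": "carry_out", "arguments": {"grip": [1, 0, 0, 0, 0], "linear": [[-0.001, 0, 0], [0, 0, 0], [0, 0, 0], [0, 0, 0], [0, 0, 0]], "turn": [0, 0, 0, 0, 0]}}

```text
t: 23.55
eef_pos: [518.2, 304.6, 42.5]
tcp_rot: [2.615, 1.571, 0.969]
ft_force: [-0.2, 0.4, 0.2]
opening: 0.423
```

Emit:
{"name": "carry_out", "arguments": {"grip": [0, 0, 0, 0, 0], "linear": [[0, 0, 0], [-0.02, 0, 0], [-0.06, 0, 0], [-0.09, 0, 0], [-0.09, 0, 0]], "turn": [0, 0, 0, 0, 0]}}

```text
t: 24.05
eef_pos: [517.8, 304.4, 174.4]
tcp_rot: [-1.156, 1.57, -2.801]
ft_force: [0.6, 1.0, -0.3]
opening: 0.501
```

Emit:
{"name": "carry_out", "arguments": {"grip": [0, 0, 0, 0, 0], "linear": [[-0.04, 0, -0.05], [0, 0, -0.08], [0, 0, -0.08], [0, 0, -0.08], [0, 0, 0]], "turn": [0, 0, 0, 0, 0]}}

```text
t: 24.55
eef_pos: [528.3, 453.1, 192.9]
tcp_rot: [2.68, 1.569, 1.038]
ft_force: [0.2, -0.9, -0.2]
opening: 0.499
```

```bash
python3 go.py 518.1 304.6 43.5; python3 - <<'E'
from h import *
a=cams.read_camera("top");b=cams.read_camera("side");cv2.imwrite("pics/s8.png",b);cv2.imwrite("pics/t8.png",a)
cv2.imwrite("pics/g8.png",np.hstack([cv2.resize(a[120:275,80:280],(400,310),interpolation=2),cv2.resize(b[100:341,160:471],(400,310),interpolation=2)]))
# tests: cover top (white) on the pad, z=26
box=(85,175,105,100);u=up(a,*box,8).astype(int);m=((u.min(2)>120)).astype(np.uint8)*255
q=quad(m,8)+box[:2];P=np.array([ray("top",p,30) for p in q]);print(q.round(1).tolist(),P.mean(0).round(1),np.linalg.norm(np.roll(P,-1,0)-P,axis=1).round(1))
E
```

```text
t 24.55 pos [528.3 453.1 192.9] jaw yaw -4.1 down [ 0.001  0.001 -1.   ] j [0.61 0.63 1.41 0.   1.11 0.68] F [ 0.2 -0.9 -0.2] open 0.499
mm [149.2   0.3 149. ] scaled [0.2983 0.0006 0.298 ]
[[111.4, 203.9], [163.7, 208.9], [158.7, 244.3], [105.6, 238.8]] [517.  301.9  30. ] [147.3  98.2 147.5  97.3]
```

View pics/g8.png

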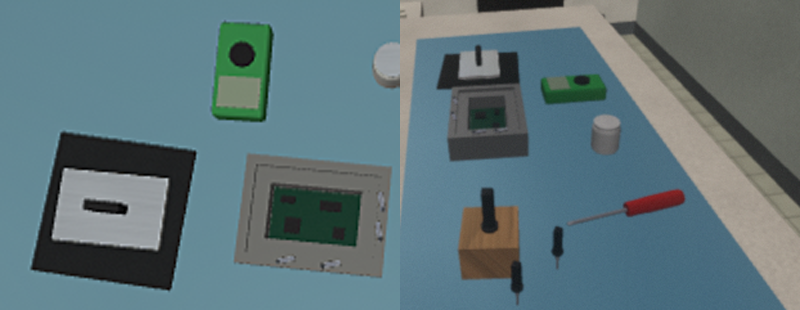

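The cover lies flat near the middle of the pad, with its centre at about (517, 302) and the pad's at (518, 305). The catches are open, the stylus is home and the bystanders haven't moved. Handing in.

```bash
python3 -c "
from cell import env
print(env.job_done())"
```

```text
the job is handed in; nothing more can be done
None
```

The whole job is done and handed in at about 25 s of the 72 s allowed; the hand-in itself reports no verdict.

- **Run:** I took the largest stylus from its stand, lowered its tip into the gap at the start, and ran it at about 5 cm/s along the near side and round the corner to the end. By the arm's readings the tip stayed about 2 mm above the gap floor. All four catches are seen swung clear of the cover. I judged their angles from the pictures and did not measure them.
- **Stylus:** It is back in its stand, upright on its collar in the side view. I released it at the same position where I gripped it.
- **Cover:** It lies flat on the pad, about 3 mm from the middle.
- **Other things:** The multimeter, tin and screwdriver are where they were, judged by eye. The arm finished clear of everything, with no contact force.

No check failed. Two small differences showed up:
- **Cover size:** the last picture measures it as 147 x 98 mm against the stated 150 x 100 mm. That picture was cast at 30 mm height, a few millimetres above the cover's top face.
- **Position readings:** the arm's own readings jittered by about 1 mm.

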